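# Gather the television's parts into the parts tray

### The job

Gather the four parts that came out of the television from the mat into the parts tray: the long two-cone speaker in the long trough and, in the row of three cells, the finned heat sink in the widest, the transformer in the middle-sized and the fat capacitor in the narrowest, each standing upright as it does now and flat on the tray's floor. Leave the look-alikes (short one-cone speaker, smooth tuner box, thin capacitor) where they are on the mat, and do not disturb the multimeter or the screwdriver.

Things in the scene. Friction and masses are not known exactly. Their poses are not given: they have to be found in the camera images.
- tray: Low white-grey tray fixed to the table, any yaw; 248 (x) x 172 (y) mm, walls 4 thick and 16 high, inner floor at 4 mm. Origin: centre of underside. -y side: one long trough 240 x 84, centre (0, -40). +y side: three cells in a row, each 76 deep in y, centres at y=+44: widest 104 in x, centre x=-68; middle 74, centre x=+25; narrowest 54, centre x=+93 mm.
- speaker_long: Long black speaker box with TWO round cones on top, 150 (x) x 40 (y) x 40 (z) mm, 0.13-0.23 kg; lies on the mat, upright; origin at the centre of its underside. The mat (360 x 390 mm, blue-grey, fixed) is 3 mm thick.
- heatsink: Bare aluminium heat sink with seven upright fins running along its x, 75 (x) x 40 (y) x 40 (z) mm, 0.1-0.2 kg; lies on the mat, upright; origin at the centre of its underside.
- transformer: Small transformer: dark steel core 50 (x) x 22 (y) x 42 (z) mm with a copper winding 34 (x) x 40 (y) mm around it, from 4 to 38 mm height; grip it across y on the winding; about 0.3 kg; lies on the mat, upright; origin at the centre of its underside.
- cap_fat: Fat capacitor: black upright cylinder with a silvery top disc, 35 mm diameter, 45 mm high, under 0.1 kg; lies on the mat, upright; origin at the centre of its underside.
- speaker_short: Look-alike, to be left: short black speaker box with ONE cone on top, 95 (x) x 40 (y) x 40 (z) mm, 0.1-0.2 kg; lies on the mat, upright; origin at the centre of its underside.
- tuner: Look-alike, to be left: smooth closed aluminium tuner box without fins, 75 (x) x 40 (y) x 40 (z) mm, a short brass stub on its +x end; lies on the mat, upright; origin at the centre of its underside.
- cap_thin: Look-alike, to be left: thin capacitor, black upright cylinder with a silvery top disc, 22 mm diameter, 45 mm high, under 0.1 kg; lies on the mat, upright; origin at the centre of its underside.
- multimeter: Bystander: red multimeter 85 (x) x 170 (y) x 42 (z) mm, loose on the table; origin at the centre of its underside.
- screwdriver: Bystander: screwdriver 190 mm long lying along its x, loose on the table between mat and tray; origin at the middle of its underside.
Mind the look-alikes: they are no part of the job. What is shaped like the speaker_long but orange, purple or turquoise is not meant.

How it is judged (in metres and radians):
At the end, for the whole second after the job is handed in: Each of the four parts has its origin inside its own compartment, under 9 mm above the tray's underside, upright within 0.15 rad, released, below 20 mm/s. Look-alikes, multimeter and screwdriver are within 30 mm of their starts; look-alikes upright within 0.15 rad (x of speaker_long in the frame of tray between -0.12 and 0.12 m and y of speaker_long in the frame of tray between -0.082 and 0.002 m and z of each of speaker_long, heatsink, transformer, cap_fat in the frame of tray below 0.009 m and angle between each of speaker_long, heatsink, transformer, cap_fat, speaker_short, tuner, cap_thin's own z axis and vertical below 0.15 rad and linear speed of each of speaker_long, heatsink, transformer, cap_fat below 0.02 m/s and contact force between the fingers and speaker_long below 0.1 N and x of heatsink in the frame of tray between -0.12 and -0.016 m and y of heatsink in the frame of tray between 0.006 and 0.082 m and contact force between the fingers and heatsink below 0.1 N and x of transformer in the frame of tray between -0.012 and 0.062 m and y of transformer in the frame of tray between 0.006 and 0.082 m and contact force between the fingers and transformer below 0.1 N and x of cap_fat in the frame of tray between 0.066 and 0.12 m and y of cap_fat in the frame of tray between 0.006 and 0.082 m and contact force between the fingers and cap_fat below 0.1 N and distance of each of speaker_short, tuner, cap_thin, multimeter, screwdriver from where it was at the start of the episode below 0.03 m); the robot touches nothing.
It fails at once if the short speaker is shifted by more than 30 mm or knocked over (distance of speaker_short from where it was at the start of the episode above 0.03 m or angle between speaker_short's own z axis and vertical above 0.5 rad).
It fails at once if the smooth tuner box is shifted by more than 30 mm or knocked over (distance of tuner from where it was at the start of the episode above 0.03 m or angle between tuner's own z axis and vertical above 0.5 rad).
It fails at once if the thin capacitor is shifted by more than 30 mm or knocked over (distance of cap_thin from where it was at the start of the episode above 0.03 m or angle between cap_thin's own z axis and vertical above 0.5 rad).
It fails at once if the multimeter is shifted by more than 30 mm (distance of multimeter from where it was at the start of the episode above 0.03 m).
It fails at once if the screwdriver is shifted by more than 30 mm (distance of screwdriver from where it was at the start of the episode above 0.03 m).
It also fails if it takes over 102 s, if anything falls off the work surface, if the arm or the gripper's body presses on something with over 40 N, if the wrist force passes 120 N, or if a joint passes its speed limit or range.

### The arm

A 6-joint arm with a two-finger parallel gripper is mounted at the origin on the work surface. World frame = base frame: x ahead of the robot, y to its left, z up, the work surface at z = 0. Lengths are in m, angles in degrees, forces in N, time in s.
With the tool pointing down it reaches from about 0.4 to 0.825 m from the base axis. Payload 7 kg.
Tool frame: the origin (TCP) lies midway between the tips of the shut fingers; the grasp point (between the pads) lies 19 mm behind it; z points along the fingers, y is the line along which they close (so a half turn about z gives the same grasp; the last joint's range is limited). The gripper opens to 88 mm and grips with 3 to 60 N. Pads are 19 mm wide; open, the fingers measure 130 mm over their backs; the gripper's body (78 mm by 193 mm) begins 47 mm behind the grasp point.
Start: joints at [92.08, 20.546, 0.682, 0, -70.136, -16.507], TCP at [0.168, 0.654, 0.227] pointing down, gripper open.
Joint ranges: [-176.03, 176.03], [-82.01, 121.73], [-58.28, 71.71], [-173.87, 95.51], [-174.79, -0.11], [-173.66, 173.66]. Speed limits (degrees/s): [136.94, 136.94, 172.46, 180, 180, 180].

### API

Orientations are given as [roll, pitch, yaw] about the fixed x, y, z axes, in that order (R = Rz(yaw) Ry(pitch) Rx(roll)).
In Python, from plant import r gives the robot as it stands.
- The arm moves only by the tool carry_out, never from a script. Its argument "deltas" is a list of rows, each a list of 3 entries, a list of its own where there are three numbers: the opening, from 0 (shut) to 1 (fully open), then the shift along the tool's x, y, z in mm, then the turn, a rotation vector about the tool's x, y, z in rad. In form: [[gripper, [tx, ty, tz], [rx, ry, rz]], ...]. A call has 1 to 12 rows; each row is the pose to reach, as a shift and turn from the pose commanded when the call began, along the tool's axes at that moment; what a row does not reach only later rows make up. A row lasts 1/10 s, in which the tool goes at most 50 mm and 8.59 degrees, less where a joint would pass 70% of its speed; a pose out of reach is approached as far as the arm can. A call with a gripper value outside its range is refused whole. The fingers move at their own pace and stop on an object; "squeeze" is the grip in N (left out, the last holds). Time passes only in rows, so rows that repeat a pose let the fingers close. It gives the time, the measured TCP pose, the force, the opening and the grip force at its end, in the units of the state.
- r.get_state(): the state, without advancing time (a new reading comes with each control period).
- r.capture(name): name is "scene" or "top"; returns (picture, depth): 400x640x3 uint8, red, green, blue; 400x640 float32, m along the optical axis (not along the pixel's ray), 0 where there is no reading.
- r.get_calibration(name): a dict with "fov_y" (degrees; the focal length in pixels is half the picture's height over the tangent of half this angle, whatever the lens; pixels are square), "cx", "cy" (the principal point, pixels), "view" (4x4, takes a point from world to camera coordinates). Camera axes: x right, y down, z forward; pixel columns grow to the right and rows downward; lengths in m; the calibration is good to about 2 mm. A picture is of the moment at which its call begins. get_calibration takes no time and is no camera call.
- r.close_job(): hands the job in; it is judged then, once.
The state is a dict: "time_s": time; "joints": joint angles; "qd": joint speeds; "joint_torque": joint torques, N m; "tcp_pos": TCP position; "eef_rot": TCP orientation; "contact_force": force on the tool from outside, world axes, zero at the start; "moment": the same for the moment, N m; "gripper_width": finger opening in m; "gripper_force": force on a finger pad.
Only numpy, scipy, OpenCV 4.12 (cv2) and the standard library are available. Lean on these libraries where they do the work, as an engineer would, in place of code of your own. Each camera call takes 0.05 s, during which the arm holds its last target. There are 200 camera calls.

## Working session

There is one attempt and no reset: what is moved stays moved. The work goes in short steps, Python scripts to look and compute and a tool call to move; the robot and the scene stay as the last step left them, time stands still between calls to the robot, and variables do not carry over. Pictures are saved under pics/ and viewed, at most 14 in all, crops included, and the job is handed in when it is done.

Besides the shell and the picture viewer there is one more tool, called after "Emit:" in YAML: its name, and indented under it one key for each argument. carry_out: Moves the arm, as the interface text tells. Its arguments: {"type":"object","properties":{"deltas":{"type":"array"},"squeeze":{"type":"number"}},"required":["deltas"]}

```bash
mkdir -p pics; ls; cat > h.py <<'E'
import numpy as np, cv2
from plant import r
def cap(n):
    p,d=r.capture(n); c=r.get_calibration(n); return p,d,c
def world(d,c):
    h,w=d.shape; f=h/2/np.tan(np.radians(c["fov_y"])/2)
    u,v=np.meshgrid(np.arange(w),np.arange(h))
    P=np.stack([(u-c["cx"])/f*d,(v-c["cy"])/f*d,d,np.ones_like(d)],-1)
    return (P@np.linalg.inv(np.array(c["view"])).T)[...,:3]
E
python3 - <<'E'
from h import *
for n in("top","scene"):
    p,d,c=cap(n); cv2.imwrite(f"pics/{n}0.png",p[...,::-1]); np.savez(f"{n}0.npz",p=p,d=d)
    W=world(d,c); print(n,c["fov_y"],c["cx"],c["cy"],np.linalg.inv(c["view"])[:3].round(3).tolist(),(d==0).sum())
    print(W[200,320],W[50,50],W[350,600])
print(r.get_state())
E
```

```text
pics
top 49.16627779558766 316.7618535282642 191.88261809582883 [[0.001, -0.994, 0.108, 0.261], [-1.0, -0.002, -0.006, -0.036], [0.006, -0.108, -0.994, 1.704]] 1042
[ 0.41416446 -0.05830716  0.00908303] [ 1.35764983  1.50554275 -0.74898798] [-0.33621518 -1.59595338 -0.7504911 ]
scene 44.68462799995073 322.6678554869019 201.13734974719256 [[0.193, 0.636, -0.747, 1.533], [0.981, -0.13, 0.143, -0.261], [-0.006, -0.761, -0.649, 1.01]] 3135
[ 0.36122207 -0.04616426 -0.00093317] [-0.66858263 -1.02824901  0.15498807] [1.03954042 0.47674964 0.02376112]
{'time_s': 0.1, 'joints': array([ 9.20804296e+01,  2.05878195e+01,  6.37059934e-01, -1.77638760e-02,
       -7.01346158e+01, -1.65061168e+01]), 'qd': array([ 0.02984988, -0.08376674,  0.14469233, -0.02487415,  0.02740589,
        0.0412668 ]), 'joint_torque': array([-1.83755961e-03, -5.84161019e+01,  2.93753028e+01,  7.01552957e+00,
        1.00952139e-02, -4.80726499e-05]), 'tcp_pos': array([0.16808513, 0.65327472, 0.22569586]), 'eef_rot': array([ 1.79913398e+02, -8.24720547e-03, -1.44317298e+01]), 'contact_force': array([-0.16997374, -0.60538844, -0.28752116]), 'moment': array([-0.01013623, -0.04300871, -0.03399537]), 'gripper_force': 0.0, 'gripper_width': 0.08774379296744604}
```

View pics/top0.png

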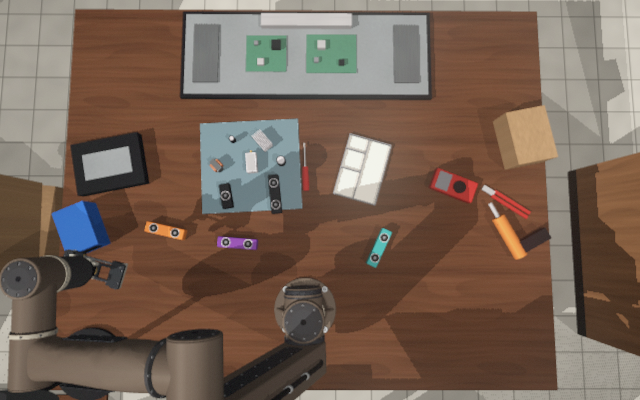

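View pics/scene0.png

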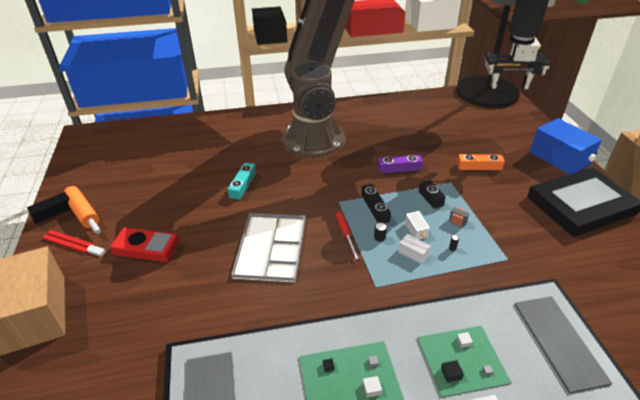

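The top view shows the mat at about (250,167), the tray at (363,168), the screwdriver at (305,167) and the multimeter at (455,185). I'll enlarge both views and measure the clusters.

```bash
cat > m.py <<'E'
from h import *
def clusters(n,p,d,c,zmin=.018,x=(.2,.7),y=(-.35,.5),zmax=.07):
    W=world(d,c); m=(W[...,2]>zmin)&(W[...,2]<zmax)&(W[...,0]>x[0])&(W[...,0]<x[1])&(W[...,1]>y[0])&(W[...,1]<y[1])&(d>0)
    k,L,st,ce=cv2.connectedComponentsWithStats(m.astype(np.uint8),connectivity=4)
    for i in range(1,k):
        if st[i,4]<8: continue
        Q=W[L==i]; zt=np.percentile(Q[:,2],90); T=Q[Q[:,2]>zt-.008]
        (cx,cy),(a,b),ang=cv2.minAreaRect((T[:,:2]*1000).astype(np.float32))
        print(n,"px",ce[i].round(1),"n",st[i,4],"ztop",round(zt*1000,1),"c",round(cx,1),round(cy,1),"sz",round(a),round(b),"ang",round(ang,1),"mean",(T[:,:2].mean(0)*1000).round(1))
E
python3 - <<'E'
from m import *
for n,b in(("top",(190,110,400,220)),("scene",(220,140,520,300))):
    z=np.load(n+"0.npz"); p,d=z["p"],z["d"]; c=r.get_calibration(n)
    clusters(n,p,d,c)
    x0,y0,x1,y1=b; k=800/(x1-x0); cv2.imwrite(f"pics/{n}c.png",cv2.resize(p[y0:y1,x0:x1,::-1],None,fx=k,fy=k,interpolation=cv2.INTER_CUBIC))
    W=world(d,c); m=(W[...,0]>.25)&(W[...,0]<.65)&(W[...,1]>-.02)&(W[...,1]<.1); 
    for nm,u,v in ([("mat",225,150),("mat",280,140),("tab",320,130),("tab",320,220)] if n=="top" else [("mat",370,260),("tab",330,290)]): print(nm,W[v-3:v+4,u-3:u+4].reshape(-1,3).mean(0).round(4),W[v-3:v+4,u-3:u+4,2].std().round(4))
E
```

```text
top px [260.  131.3] n 10 ztop 43.8 c 679.2 175.0 sz 18 8 ang 71.9 mean [678.6 174.5]
top px [231.5 138. ] n 34 ztop 49.9 c 652.2 285.8 sz 15 20 ang 87.6 mean [652. 286.]
top px [261.6 136.6] n 18 ztop 46.5 c 659.5 168.2 sz 29 8 ang 64.1 mean [658.9 168.4]
top px [266.  143.3] n 10 ztop 46.0 c 631.6 150.8 sz 17 6 ang 43.5 mean [632.6 151.8]
top px [250.7 161.3] n 228 ztop 47.3 c 560.3 209.9 sz 76 40 ang 4.7 mean [560.3 209.5]
top px [280.3 160. ] n 73 ztop 51.9 c 566.8 95.0 sz 33 31 ang 26.8 mean [566.3  94.8]
top px [215.5 164.5] n 134 ztop 47.8 c 549.6 345.8 sz 51 38 ang 46.0 mean [549.3 344.9]
top px [304.9 177.9] n 130 ztop 27.7 c 500.9 0.1 sz 91 23 ang 0.4 mean [499.6   0.6]
top px [274.3 193.3] n 425 ztop 47.9 c 438.0 117.4 sz 149 39 ang 6.0 mean [439.7 117.2]
top px [225.4 195.2] n 283 ztop 48.2 c 429.9 304.9 sz 92 39 ang 11.6 mean [428.8 303.9]
top px [178.4 232.6] n 128 ztop 44.0 c 285.9 480.2 sz 43 39 ang 75.7 mean [287.5 480.4]
top px [380.3 242.3] n 323 ztop 45.5 c 247.9 -286.7 sz 39 115 ang 64.0 mean [ 251.  -287.3]
top px [236.5 242.2] n 427 ztop 44.0 c 250.8 258.0 sz 1
[... 543 characters left out ...]
299.5]
scene px [375.4 202.3] n 554 ztop 43.4 c 438.5 112.4 sz 155 42 ang 6.6 mean [444. 112.]
scene px [458.8 215.1] n 227 ztop 43.9 c 549.9 339.9 sz 50 42 ang 42.2 mean [551.3 339.4]
scene px [342.7 222.6] n 146 ztop 25.5 c 500.6 -4.4 sz 97 22 ang 2.5 mean [503.3  -4.7]
scene px [417.1 224.1] n 386 ztop 43.1 c 560.3 205.3 sz 79 43 ang 5.9 mean [562.1 204.5]
scene px [379.9 230. ] n 159 ztop 48.1 c 567.6 91.7 sz 32 36 ang 41.4 mean [569.6  90.1]
scene px [414.1 246.8] n 450 ztop 41.7 c 648.1 166.2 sz 77 47 ang 40.3 mean [649.1 166.3]
scene px [453.9 241.1] n 86 ztop 47.6 c 653.9 281.0 sz 21 19 ang 85.8 mean [654.6 280.9]
mat [0.6465 0.0414 0.0014] 0.0015
tab [ 0.7262 -0.0894 -0.0015] 0.0019
```

View pics/topc.png

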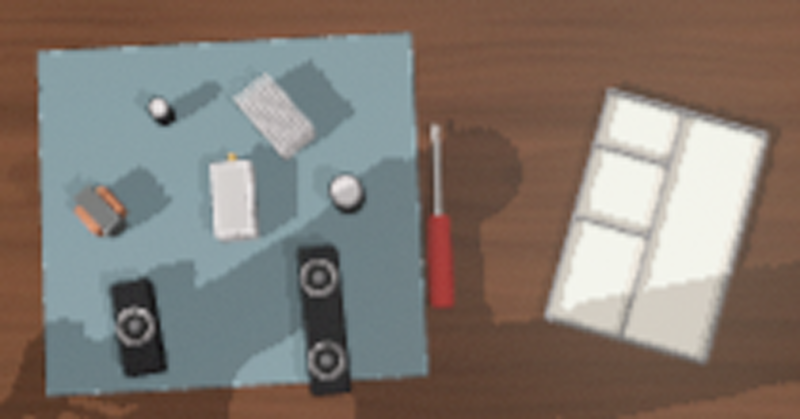

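View pics/scenec.png

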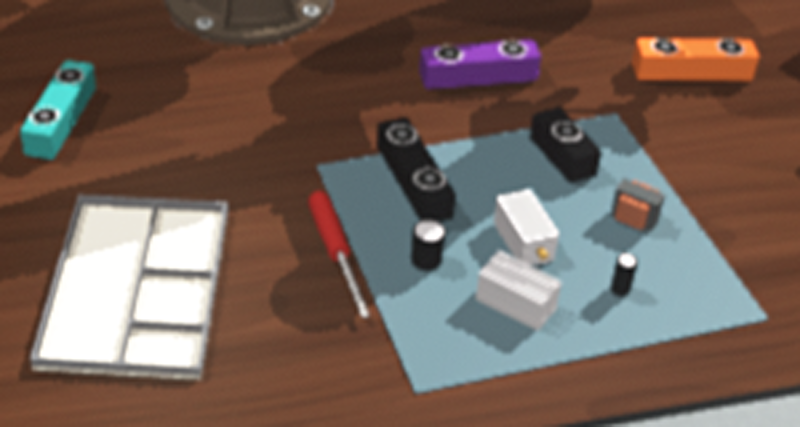

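In the enlarged crops, the candidates by top-image pixel are:
- **Speakers:** the black two-cone one at (274,193) is speaker_long. The black one-cone at (225,195) is the look-alike, and the orange, purple and turquoise ones are not meant.
- **Aluminium boxes:** the finned one at (262,137) is the heat sink. The smooth one with a brass stub at (251,161) is the tuner.
- **Capacitors:** the one at (280,160), about 33 mm, is fat. The one at (231,138), about 20 mm, is thin.
- **Transformer:** (215,164), with orange windings on its NE and SW faces.

Next I'll fit the tray and the heat sink.

```bash
cat > t.py <<'E'
from h import *
def plane(n,mask,z):
    c=r.get_calibration(n); f=200/np.tan(np.radians(c["fov_y"])/2); M=np.linalg.inv(np.array(c["view"]))
    v,u=np.nonzero(mask); D=np.stack([(u-c["cx"])/f,(v-c["cy"])/f,np.ones(len(u))],-1)@M[:3,:3].T
    return (M[:3,3]+D*((z-M[2,3])/D[:,2])[:,None])[:,:2]*1000
def rect(n,u0,v0,u1,v1,test,z,lab):
    p=np.load(n+"0.npz")["p"].astype(int); m=np.zeros(p.shape[:2],np.uint8)
    m[v0:v1,u0:u1]=test(p[v0:v1,u0:u1]); k,L,s,_=cv2.connectedComponentsWithStats(m); i=1+s[1:,4].argmax()
    P=plane(n,L==i,z); R=cv2.minAreaRect(P.astype(np.float32)); print(lab,n,s[i,4],np.round(R[0],1),np.round(R[1],1),round(R[2],1),"mean",P.mean(0).round(1))
grey=lambda q:(q.max(-1)-q.min(-1)<28)&(q.min(-1)>95)
E
python3 - <<'E'
from t import *
rect("top",325,125,400,215,grey,.016,"tray"); rect("scene",225,205,315,290,grey,.016,"tray")
bright=lambda q:(q.min(-1)>150)
rect("top",247,125,277,153,lambda q:(q[...,0]>135)&(q.max(-1)-q.min(-1)<22),.043,"hs")
rect("top",240,150,260,176,lambda q:(q[...,0]>135)&(q.max(-1)-q.min(-1)<22),.043,"tuner")
E
```

```text
tray top 2833 [ 536.9 -223. ] [175.3 252.8] 74.0 mean [ 536.7 -222.5]
tray scene 4020 [ 544.9 -226.1] [175.4 263.1] 74.3 mean [ 556.2 -228.3]
hs top 253 [643.1 167.6] [86.  46.2] 39.7 mean [644.3 168.4]
tuner top 249 [555.7 208.6] [84.4 44.2] 4.7 mean [555.4 208.6]
```

```bash
cat > g.py <<'E'
import sys; from h import *
s=r.get_state(); p=s["tcp_pos"]*1000; y0=s["eef_rot"][2]; a=np.radians(y0)
print(s["time_s"],p.round(1),s["eef_rot"].round(2),"w",s["gripper_width"].round(4),"gf",round(float(s["gripper_force"]),1),s["contact_force"].round(1))
for w in sys.argv[1:]:
    x,y,z,t=map(float,w.split(",")); d=np.array([x,y,z])-p; dy=(t-y0+90)%180-90
    if len(sys.argv)>9: pass
    print(w,"shift",np.round([d[0]*np.cos(a)+d[1]*np.sin(a),d[0]*np.sin(a)-d[1]*np.cos(a),-d[2]],1),"rz",round(-np.radians(dy),3))
E
python3 g.py 438,115,110,6.3 438,115,20,6.3
```

```text
Traceback (most recent call last):
  File "g.py", line 3, in <module>
    print(s["time_s"],p.round(1),s["eef_rot"].round(2),"w",s["gripper_width"].round(4),"gf",round(float(s["gripper_force"]),1),s["contact_force"].round(1))
                                                           ^^^^^^^^^^^^^^^^^^^^^^^^
AttributeError: 'float' object has no attribute 'round'
```

```bash
sed -i 's/s\["gripper_width"\].round(4)/round(s["gripper_width"],4)/; /argv)>9/d' g.py
python3 g.py 438,115,110,6.3 438,115,20,6.3
```

```text
0.1 [168.1 653.3 225.7] [ 1.7991e+02 -1.0000e-02 -1.4430e+01] w 0.0877 gf 0.0 [-0.2 -0.6 -0.3]
438,115,110,6.3 shift [395.5 454.  115.7] rz -0.362
438,115,20,6.3 shift [395.5 454.  205.7] rz -0.362
```

Emit:
carry_out:
  deltas:
    - [0.75,[395.5,454,60],[0,0,-0.362]]
    - [0.75,[395.5,454,80],[0,0,-0.362]]
    - [0.75,[395.5,454,115.7],[0,0,-0.362]]
    - [0.75,[395.5,454,115.7],[0,0,-0.362]]
    - [0.75,[395.5,454,115.7],[0,0,-0.362]]
    - [0.75,[395.5,454,115.7],[0,0,-0.362]]
    - [0.75,[395.5,454,115.7],[0,0,-0.362]]
    - [0.75,[395.5,454,115.7],[0,0,-0.362]]
    - [0.75,[395.5,454,115.7],[0,0,-0.362]]
    - [0.75,[395.5,454,115.7],[0,0,-0.362]]
    - [0.75,[395.5,454,115.7],[0,0,-0.362]]
    - [0.75,[395.5,454,115.7],[0,0,-0.362]]
  squeeze: 25

```text
time_s: 1.3
tcp_pos: [0.4326, 0.1254, 0.1134]
eef_rot: [-180.0, -0.0, 6.3]
contact_force: [1.5, 0.6, -0.0]
gripper_width: 0.0657
gripper_force: 0.0
```

```bash
python3 g.py 438,115,110,6.3 438,115,20,6.3
```

```text
1.3 [432.6 125.4 113.4] [-1.7998e+02 -3.0000e-02  6.3400e+00] w 0.0657 gf 0.0 [ 1.5  0.6 -0. ]
438,115,110,6.3 shift [ 4.2 11.   3.4] rz 0.001
438,115,20,6.3 shift [ 4.2 11.  93.4] rz 0.001
```

Emit:
carry_out:
  deltas:
    - [0.75,[0,0,0],[0,0,0]]
    - [0.75,[0,0,0],[0,0,0]]
    - [0.75,[0,0,0],[0,0,0]]

```text
time_s: 1.6
tcp_pos: [0.4322, 0.1277, 0.1137]
eef_rot: [-180.0, -0.0, 6.3]
contact_force: [0.7, 0.3, 0.1]
gripper_width: 0.0656
gripper_force: 0.0
```

```bash
python3 g.py 438,115,20,6.3; python3 - <<'E'
from h import *
for n,b in(("top",(240,150,320,220)),("scene",(320,140,440,230))):
    p,d,c=cap(n); x0,y0,x1,y1=b; cv2.imwrite(f"pics/{n}1.png",cv2.resize(p[y0:y1,x0:x1,::-1],None,fx=5,fy=5,interpolation=cv2.INTER_CUBIC))
a=[cv2.imread(f"pics/{n}1.png") for n in("top","scene")]
a[0]=cv2.copyMakeBorder(a[0],0,100,0,0,0); o=np.hstack(a); o=cv2.resize(o,(800,360)); cv2.imwrite("pics/both1.png",o)
E
```

```text
1.6 [432.2 127.7 113.7] [-1.7999e+02 -1.0000e-02  6.3200e+00] w 0.0656 gf 0.0 [0.7 0.3 0.1]
438,115,20,6.3 shift [ 4.4 13.3 93.7] rz 0.0
```

View pics/both1.png

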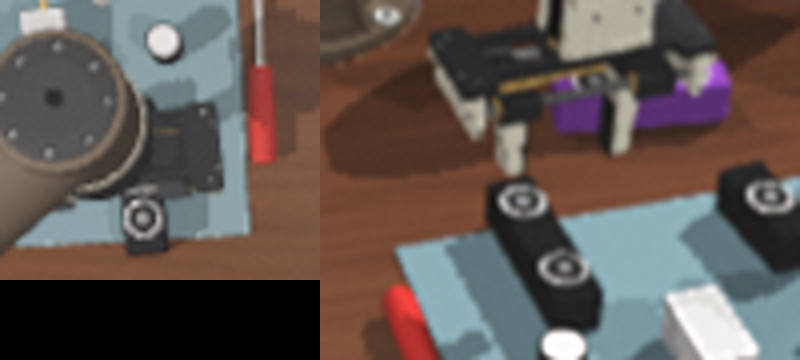

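The picture shows the gripper above and behind the two-cone speaker, 13 mm short of its target because the rows ran out. I'll finish the approach, grip and lift.

Emit:
carry_out:
  deltas:
    - [0.75,[4.4,13.3,10],[0,0,0]]
    - [0.75,[4.4,13.3,45],[0,0,0]]
    - [0.75,[4.4,13.3,80],[0,0,0]]
    - [0.75,[4.4,13.3,93.7],[0,0,0]]
    - [0.75,[4.4,13.3,93.7],[0,0,0]]
    - [0.4,[4.4,13.3,93.7],[0,0,0]]
    - [0.3,[4.4,13.3,93.7],[0,0,0]]
    - [0.3,[4.4,13.3,93.7],[0,0,0]]
    - [0.3,[4.4,13.3,93.7],[0,0,0]]
    - [0.3,[4.4,13.3,93.7],[0,0,0]]
  squeeze: 25

```text
time_s: 2.7
tcp_pos: [0.4388, 0.1153, 0.0209]
eef_rot: [-179.9, -0.1, 6.3]
contact_force: [-2.9, 4.3, 7.7]
gripper_width: 0.0396
gripper_force: 25.0
```

```bash
python3 g.py 438,115,120,6.3 529,-263.4,120,-16 529,-263.4,22,-16
```

```text
2.7 [438.8 115.3  20.9] [-1.7992e+02 -1.2000e-01  6.3300e+00] w 0.0396 gf 25.0 [-2.9  4.3  7.7]
438,115,120,6.3 shift [ -0.8   0.2 -99.1] rz 0.001
529,-263.4,120,-16 shift [ 47.9 386.3 -99.1] rz 0.39
529,-263.4,22,-16 shift [ 47.9 386.3  -1.1] rz 0.39
```

Emit:
carry_out:
  deltas:
    - [0.3,[0,0,-35],[0,0,0]]
    - [0.3,[0,0,-80],[0,0,0]]
    - [0.3,[5,40,-99],[0,0,0.05]]
    - [0.3,[10,80,-99],[0,0,0.1]]
    - [0.3,[15,120,-99],[0,0,0.16]]
    - [0.3,[20,165,-99],[0,0,0.22]]
    - [0.3,[26,210,-99],[0,0,0.28]]
    - [0.3,[31,255,-99],[0,0,0.34]]
    - [0.3,[37,300,-99],[0,0,0.39]]
    - [0.3,[43,345,-99],[0,0,0.39]]
    - [0.3,[48,386,-99],[0,0,0.39]]
    - [0.3,[48,386,-99],[0,0,0.39]]

```text
time_s: 3.9
tcp_pos: [0.5283, -0.2681, 0.1182]
eef_rot: [180.0, 0.0, -16.3]
contact_force: [-0.1, -0.1, -2.2]
gripper_width: 0.0397
gripper_force: 25.0
```

Emit:
carry_out:
  deltas:
    - [0.3,[0,0,0],[0,0,0]]
    - [0.3,[0,0,0],[0,0,0]]

```text
time_s: 4.1
tcp_pos: [0.5275, -0.2634, 0.1187]
eef_rot: [-180.0, 0.0, -16.0]
contact_force: [0.2, 0.3, -1.8]
gripper_width: 0.0401
gripper_force: 25.0
```

```bash
python3 g.py 529,-263.4,22,-16; python3 - <<'E'
from h import *
p,d,c=cap("scene"); cv2.imwrite("pics/s2.png",cv2.resize(p[140:300,180:420,::-1],None,fx=3,fy=3,interpolation=cv2.INTER_CUBIC))
E
```

```text
4.1 [ 527.5 -263.4  118.7] [-1.7999e+02  5.0000e-02 -1.6040e+01] w 0.0401 gf 25.0 [ 0.2  0.3 -1.8]
529,-263.4,22,-16 shift [ 1.4 -0.4 96.7] rz -0.001
```

View pics/s2.png

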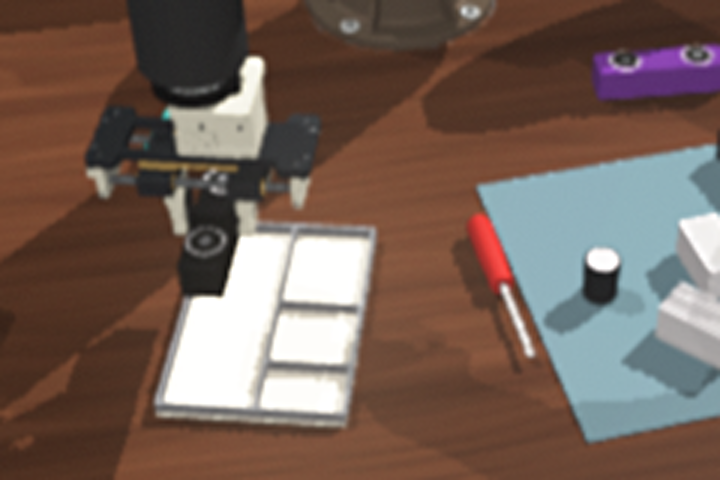

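The speaker is held upright and aligned with the trough. Lowering and releasing it.

Emit:
carry_out:
  deltas:
    - [0.3,[1.4,0,35],[0,0,0]]
    - [0.3,[1.4,0,65],[0,0,0]]
    - [0.3,[1.4,0,85],[0,0,0]]
    - [0.3,[1.4,0,94],[0,0,0]]
    - [0.3,[1.4,0,96.7],[0,0,0]]
    - [0.3,[1.4,0,97],[0,0,0]]
    - [0.3,[1.4,0,97],[0,0,0]]
    - [0.55,[1.4,0,97],[0,0,0]]
    - [0.65,[1.4,0,97],[0,0,0]]
    - [0.65,[1.4,0,97],[0,0,0]]
    - [0.65,[1.4,0,50],[0,0,0]]
    - [0.65,[1.4,0,0],[0,0,0]]

```text
time_s: 5.35
tcp_pos: [0.5282, -0.2641, 0.1185]
eef_rot: [180.0, 0.2, -16.0]
contact_force: [1.4, -1.3, -0.5]
gripper_width: 0.0566
gripper_force: 0.0
```

Emit:
carry_out:
  deltas:
    - [0.65,[0,0,0],[0,0,0]]
    - [0.65,[0,0,0],[0,0,0]]

```text
time_s: 5.55
tcp_pos: [0.5305, -0.2644, 0.1209]
eef_rot: [-180.0, -0.2, -16.0]
contact_force: [-0.1, -0.3, -0.8]
gripper_width: 0.0569
gripper_force: 0.0
```

```bash
python3 g.py 567,93.5,110,-16 567,93.5,23,-16
```

```text
5.55 [ 530.5 -264.4  120.9] [-179.97   -0.23  -16.04] w 0.0569 gf 0.0 [-0.1 -0.3 -0.8]
567,93.5,110,-16 shift [ -63.9 -354.1   10.9] rz -0.001
567,93.5,23,-16 shift [ -63.9 -354.1   97.9] rz -0.001
```

Emit:
carry_out:
  deltas:
    - [0.65,[-64,-354,10],[0,0,0]]
    - [0.65,[-64,-354,10],[0,0,0]]
    - [0.65,[-64,-354,10],[0,0,0]]
    - [0.65,[-64,-354,10],[0,0,0]]
    - [0.65,[-64,-354,10],[0,0,0]]
    - [0.65,[-64,-354,10],[0,0,0]]
    - [0.65,[-64,-354,10],[0,0,0]]
    - [0.65,[-64,-354,10],[0,0,0]]
    - [0.65,[-64,-354,10],[0,0,0]]
    - [0.65,[-64,-354,10],[0,0,0]]
    - [0.65,[-64,-354,10],[0,0,0]]
    - [0.65,[-64,-354,10],[0,0,0]]

```text
time_s: 6.75
tcp_pos: [0.5656, 0.0924, 0.1088]
eef_rot: [180.0, 0.0, -16.1]
contact_force: [-0.8, 0.4, -0.1]
gripper_width: 0.0571
gripper_force: 0.0
```

```bash
python3 g.py 567,93.5,22,-16; python3 - <<'E'
from m import *
p,d,c=cap("scene"); clusters("scene",p,d,c,x=(.4,.7),y=(-.35,.0)); cv2.imwrite("pics/s3.png",cv2.resize(p[140:300,220:460,::-1],None,fx=3,fy=3,interpolation=cv2.INTER_CUBIC))
E
```

```text
6.75 [565.6  92.4 108.8] [ 1.7999e+02  2.0000e-02 -1.6130e+01] w 0.0571 gf 0.0 [-0.8  0.4 -0.1]
567,93.5,22,-16 shift [ 1.  -1.5 86.8] rz -0.002
scene px [341.6 222.5] n 114 ztop 25.0 c 501.7 -9.2 sz 18 96 ang 89.7 mean [501.8  -7.4]
scene px [254.5 240.5] n 660 ztop 44.6 c 532.4 -267.6 sz 40 156 ang 74.2 mean [ 536.5 -268.2]
```

View pics/s3.png

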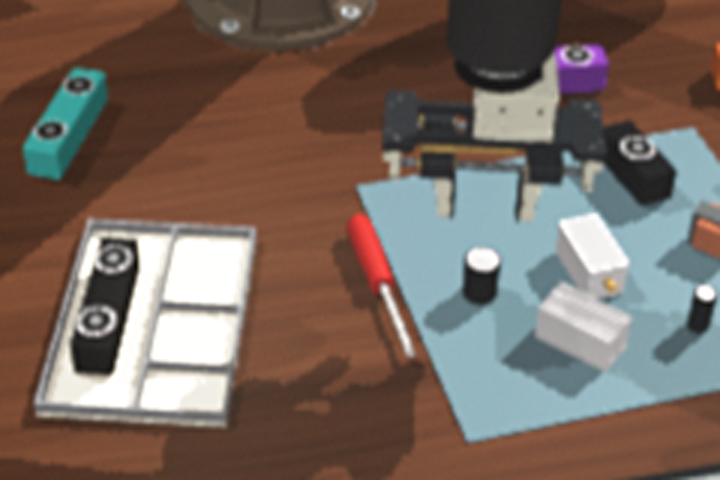

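The speaker lies flat in the trough at (105,305) in the crop, and the gripper is over the fat capacitor at (480,275). Gripping it.

Emit:
carry_out:
  deltas:
    - [0.65,[1,-1.5,35],[0,0,0]]
    - [0.65,[1,-1.5,70],[0,0,0]]
    - [0.65,[1,-1.5,86.8],[0,0,0]]
    - [0.65,[1,-1.5,86.8],[0,0,0]]
    - [0.65,[1,-1.5,86.8],[0,0,0]]
    - [0.35,[1,-1.5,86.8],[0,0,0]]
    - [0.25,[1,-1.5,86.8],[0,0,0]]
    - [0.25,[1,-1.5,86.8],[0,0,0]]
    - [0.25,[1,-1.5,86.8],[0,0,0]]
    - [0.25,[1,-1.5,86.8],[0,0,0]]
    - [0.25,[1,-1.5,86.8],[0,0,0]]
  squeeze: 20

```text
time_s: 7.9
tcp_pos: [0.5676, 0.095, 0.0229]
eef_rot: [-180.0, -0.1, -16.0]
contact_force: [-1.7, 0.2, 6.7]
gripper_width: 0.0342
gripper_force: 20.0
```

```bash
python3 g.py 641.5,-208,120,-16
```

```text
7.9 [567.6  95.   22.9] [-1.7996e+02 -6.0000e-02 -1.6010e+01] w 0.0342 gf 20.0 [-1.7  0.2  6.7]
641.5,-208,120,-16 shift [154.6 270.9 -97.1] rz -0.0
```

Emit:
carry_out:
  deltas:
    - [0.25,[0,0,-35],[0,0,0]]
    - [0.25,[0,0,-80],[0,0,0]]
    - [0.25,[20,36,-97],[0,0,0]]
    - [0.25,[40,71,-97],[0,0,0]]
    - [0.25,[60,107,-97],[0,0,0]]
    - [0.25,[80,142,-97],[0,0,0]]
    - [0.25,[101,178,-97],[0,0,0]]
    - [0.25,[121,213,-97],[0,0,0]]
    - [0.25,[140,246,-97],[0,0,0]]
    - [0.25,[154.6,271,-97],[0,0,0]]
    - [0.25,[154.6,271,-97],[0,0,0]]
    - [0.25,[154.6,271,-97],[0,0,0]]

```text
time_s: 9.1
tcp_pos: [0.6404, -0.209, 0.1184]
eef_rot: [-180.0, 0.1, -16.1]
contact_force: [0.5, 0.7, 0.6]
gripper_width: 0.0348
gripper_force: 20.0
```

```bash
python3 g.py 641.5,-208,24,-16
```

```text
9.1 [ 640.4 -209.   118.4] [-1.800e+02  6.000e-02 -1.613e+01] w 0.0348 gf 20.0 [0.5 0.7 0.6]
641.5,-208,24,-16 shift [ 0.8 -1.2 94.4] rz -0.002
```

Emit:
carry_out:
  deltas:
    - [0.25,[0.8,-1.2,35],[0,0,0]]
    - [0.25,[0.8,-1.2,65],[0,0,0]]
    - [0.25,[0.8,-1.2,84],[0,0,0]]
    - [0.25,[0.8,-1.2,92],[0,0,0]]
    - [0.25,[0.8,-1.2,94.4],[0,0,0]]
    - [0.25,[0.8,-1.2,94.4],[0,0,0]]
    - [0.25,[0.8,-1.2,94.4],[0,0,0]]
    - [0.45,[0.8,-1.2,94.4],[0,0,0]]
    - [0.6,[0.8,-1.2,94.4],[0,0,0]]
    - [0.6,[0.8,-1.2,94.4],[0,0,0]]
    - [0.6,[0.8,-1.2,50],[0,0,0]]
    - [0.6,[0.8,-1.2,0],[0,0,0]]

```text
time_s: 10.3
tcp_pos: [0.6404, -0.2073, 0.118]
eef_rot: [179.9, 0.3, -16.0]
contact_force: [2.3, -0.8, 0.8]
gripper_width: 0.0523
gripper_force: 0.0
```

Emit:
carry_out:
  deltas:
    - [0.75,[0,0,0],[0,0,0]]
    - [0.75,[0,0,0],[0,0,0]]

```text
time_s: 10.5
tcp_pos: [0.643, -0.2075, 0.1212]
eef_rot: [-179.9, -0.2, -16.0]
contact_force: [-1.0, -0.6, -0.6]
gripper_width: 0.0625
gripper_force: 0.0
```

```bash
python3 g.py 549.5,342.5,110,45; python3 - <<'E'
from m import *
for n in("top","scene"):
    p,d,c=cap(n)
    if n=="scene": clusters(n,p,d,c,x=(.4,.7),y=(-.35,.45))
E
```

```text
10.5 [ 643.  -207.5  121.2] [-179.94   -0.22  -16.04] w 0.0625 gf 0.0 [-1.  -0.6 -0.6]
549.5,342.5,110,45 shift [-241.8 -502.7   11.2] rz -1.065
scene px [432.7 193.8] n 327 ztop 42.8 c 438.9 302.2 sz 82 43 ang 9.3 mean [441.  300.2]
scene px [458.6 215.2] n 232 ztop 44.2 c 549.1 340.5 sz 45 46 ang 88.5 mean [550.5 340. ]
scene px [342.4 222.6] n 138 ztop 25.5 c 501.3 -4.7 sz 98 21 ang 4.7 mean [502.7  -5.3]
scene px [417.1 224.1] n 386 ztop 43.0 c 559.6 205.4 sz 82 42 ang 4.6 mean [562.1 204.8]
scene px [264.4 224.1] n 11 ztop 43.3 c 482.5 -236.4 sz 5 12 ang 69.8 mean [ 482.7 -235.6]
scene px [251.7 248.8] n 390 ztop 44.5 c 559.2 -275.2 sz 39 96 ang 74.4 mean [ 567.2 -279. ]
scene px [413.9 246.8] n 455 ztop 42.3 c 648.1 166.1 sz 77 46 ang 40.7 mean [649.2 165.6]
scene px [453.8 241.2] n 87 ztop 47.8 c 652.8 281.3 sz 21 19 ang 75.9 mean [653.7 281.3]
scene px [279.6 264.7] n 189 ztop 49.3 c 644.7 -211.0 sz 32 35 ang 68.9 mean [ 644.8 -210.7]
```

Emit:
carry_out:
  deltas:
    - [0.75,[-242,-503,5],[0,0,-1.065]]
    - [0.75,[-242,-503,5],[0,0,-1.065]]
    - [0.75,[-242,-503,5],[0,0,-1.065]]
    - [0.75,[-242,-503,5],[0,0,-1.065]]
    - [0.75,[-242,-503,5],[0,0,-1.065]]
    - [0.75,[-242,-503,5],[0,0,-1.065]]
    - [0.75,[-242,-503,5],[0,0,-1.065]]
    - [0.75,[-242,-503,5],[0,0,-1.065]]
    - [0.75,[-242,-503,5],[0,0,-1.065]]
    - [0.75,[-242,-503,5],[0,0,-1.065]]
    - [0.75,[-242,-503,5],[0,0,-1.065]]
    - [0.75,[-242,-503,5],[0,0,-1.065]]

```text
time_s: 11.8
tcp_pos: [0.5469, 0.3472, 0.1122]
eef_rot: [180.0, 0.1, 45.2]
contact_force: [-0.2, -0.2, -0.4]
gripper_width: 0.0656
gripper_force: 0.0
```

Emit:
carry_out:
  deltas:
    - [0.75,[0,0,0],[0,0,0]]
    - [0.75,[0,0,0],[0,0,0]]
    - [0.75,[0,0,0],[0,0,0]]

```text
time_s: 12.1
tcp_pos: [0.5484, 0.3412, 0.1136]
eef_rot: [180.0, 0.1, 44.9]
contact_force: [-0.7, -0.1, -0.3]
gripper_width: 0.0657
gripper_force: 0.0
```

```bash
python3 g.py 549.5,342.5,20,45
```

```text
12.1 [548.4 341.2 113.6] [1.800e+02 7.000e-02 4.491e+01] w 0.0657 gf 0.0 [-0.7 -0.1 -0.3]
549.5,342.5,20,45 shift [ 1.7 -0.2 93.6] rz -0.002
```

Emit:
carry_out:
  deltas:
    - [0.75,[1.7,0,40],[0,0,0]]
    - [0.75,[1.7,0,75],[0,0,0]]
    - [0.75,[1.7,0,93.6],[0,0,0]]
    - [0.75,[1.7,0,93.6],[0,0,0]]
    - [0.75,[1.7,0,93.6],[0,0,0]]
    - [0.4,[1.7,0,93.6],[0,0,0]]
    - [0.3,[1.7,0,93.6],[0,0,0]]
    - [0.3,[1.7,0,93.6],[0,0,0]]
    - [0.3,[1.7,0,93.6],[0,0,0]]
    - [0.3,[1.7,0,93.6],[0,0,0]]
    - [0.3,[1.7,0,93.6],[0,0,0]]
  squeeze: 35

```text
time_s: 13.2
tcp_pos: [0.5497, 0.3446, 0.0214]
eef_rot: [-180.0, -0.1, 45.0]
contact_force: [-2.6, 0.9, 6.6]
gripper_width: 0.0397
gripper_force: 35.0
```

```bash
python3 g.py 576,-189,120,-16
```

```text
13.2 [549.7 344.6  21.4] [-1.800e+02 -6.000e-02  4.502e+01] w 0.0397 gf 35.0 [-2.6  0.9  6.6]
576,-189,120,-16 shift [-358.8  395.8  -98.6] rz 1.065
```

Emit:
carry_out:
  deltas:
    - [0.3,[0,0,-35],[0,0,0]]
    - [0.3,[0,0,-80],[0,0,0]]
    - [0.3,[-25,27,-98.6],[0,0,0.08]]
    - [0.3,[-55,61,-98.6],[0,0,0.18]]
    - [0.3,[-85,94,-98.6],[0,0,0.28]]
    - [0.3,[-115,127,-98.6],[0,0,0.38]]
    - [0.3,[-145,160,-98.6],[0,0,0.48]]
    - [0.3,[-175,193,-98.6],[0,0,0.58]]
    - [0.3,[-205,226,-98.6],[0,0,0.68]]
    - [0.3,[-235,259,-98.6],[0,0,0.78]]
    - [0.3,[-255,281,-98.6],[0,0,0.88]]
    - [0.3,[-265,292,-98.6],[0,0,0.93]]

```text
time_s: 14.4
tcp_pos: [0.5678, -0.0523, 0.1187]
eef_rot: [180.0, 0.1, -8.6]
contact_force: [0.8, -1.0, -2.8]
gripper_width: 0.0396
gripper_force: 35.0
```

Emit:
carry_out:
  deltas:
    - [0.3,[0,0,0],[0,0,0]]
    - [0.3,[0,0,0],[0,0,0]]

```text
time_s: 14.6
tcp_pos: [0.5684, -0.0496, 0.1188]
eef_rot: [-180.0, 0.0, -8.3]
contact_force: [0.5, -0.1, -2.1]
gripper_width: 0.0394
gripper_force: 35.0
```

```bash
python3 g.py 576,-189,120,-16
```

```text
14.6 [568.4 -49.6 118.8] [-1.80e+02  2.00e-02 -8.25e+00] w 0.0394 gf 35.0 [ 0.5 -0.1 -2.1]
576,-189,120,-16 shift [ 27.5 136.9  -1.2] rz 0.135
```

Emit:
carry_out:
  deltas:
    - [0.3,[8,40,-1],[0,0,0.05]]
    - [0.3,[16,80,-1],[0,0,0.1]]
    - [0.3,[23,115,-1],[0,0,0.135]]
    - [0.3,[27.5,137,-1],[0,0,0.135]]
    - [0.3,[27.5,137,-1],[0,0,0.135]]
    - [0.3,[27.5,137,-1],[0,0,0.135]]
    - [0.3,[27.5,137,-1],[0,0,0.135]]

```text
time_s: 15.3
tcp_pos: [0.5762, -0.188, 0.12]
eef_rot: [-180.0, 0.0, -15.9]
contact_force: [0.5, -0.1, -2.7]
gripper_width: 0.0399
gripper_force: 35.0
```

```bash
python3 g.py 576,-189,22.5,-16; python3 - <<'E'
from h import *
p,d,c=cap("scene"); cv2.imwrite("pics/s4.png",cv2.resize(p[150:300,210:360,::-1],None,fx=4,fy=4,interpolation=cv2.INTER_CUBIC))
E
```

```text
15.3 [ 576.2 -188.   120. ] [-1.7999e+02  1.0000e-02 -1.5920e+01] w 0.0399 gf 35.0 [ 0.5 -0.1 -2.7]
576,-189,22.5,-16 shift [ 0.1  1.  97.5] rz 0.001
```

View pics/s4.png

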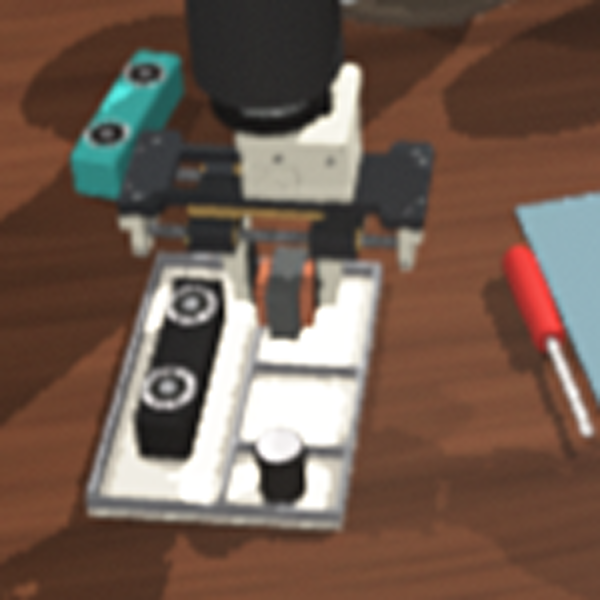

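The transformer is upright and aligned above its cell, and the capacitor is standing at (283,465) in the narrow cell. Lowering the transformer.

Emit:
carry_out:
  deltas:
    - [0.3,[0,1,35],[0,0,0]]
    - [0.3,[0,1,65],[0,0,0]]
    - [0.3,[0,1,86],[0,0,0]]
    - [0.3,[0,1,95],[0,0,0]]
    - [0.3,[0,1,97.5],[0,0,0]]
    - [0.3,[0,1,97.5],[0,0,0]]
    - [0.3,[0,1,97.5],[0,0,0]]
    - [0.5,[0,1,97.5],[0,0,0]]
    - [0.62,[0,1,97.5],[0,0,0]]
    - [0.62,[0,1,97.5],[0,0,0]]
    - [0.62,[0,1,50],[0,0,0]]
    - [0.62,[0,1,0],[0,0,0]]

```text
time_s: 16.55
tcp_pos: [0.5744, -0.1904, 0.1197]
eef_rot: [179.9, 0.2, -16.0]
contact_force: [2.7, -0.1, 0.4]
gripper_width: 0.0544
gripper_force: 0.0
```

Emit:
carry_out:
  deltas:
    - [0.65,[0,0,0],[0,0,0]]
    - [0.65,[0,0,0],[0,0,0]]

```text
time_s: 16.75
tcp_pos: [0.5767, -0.1903, 0.1221]
eef_rot: [-179.9, -0.2, -16.0]
contact_force: [-0.8, 0.3, -0.4]
gripper_width: 0.0565
gripper_force: 0.0
```

```bash
python3 g.py 651,169,110,40
```

```text
16.75 [ 576.7 -190.3  122.1] [-179.93   -0.22  -16.04] w 0.0565 gf 0.0 [-0.8  0.3 -0.4]
651,169,110,40 shift [ -27.9 -365.9   12.1] rz -0.978
```

Emit:
carry_out:
  deltas:
    - [0.67,[-28,-366,8],[0,0,-0.978]]
    - [0.67,[-28,-366,8],[0,0,-0.978]]
    - [0.67,[-28,-366,8],[0,0,-0.978]]
    - [0.67,[-28,-366,8],[0,0,-0.978]]
    - [0.67,[-28,-366,8],[0,0,-0.978]]
    - [0.67,[-28,-366,8],[0,0,-0.978]]
    - [0.67,[-28,-366,8],[0,0,-0.978]]
    - [0.67,[-28,-366,8],[0,0,-0.978]]
    - [0.67,[-28,-366,8],[0,0,-0.978]]
    - [0.67,[-28,-366,8],[0,0,-0.978]]
    - [0.67,[-28,-366,8],[0,0,-0.978]]
    - [0.67,[-28,-366,8],[0,0,-0.978]]

```text
time_s: 17.95
tcp_pos: [0.6497, 0.1677, 0.1121]
eef_rot: [-180.0, 0.0, 39.9]
contact_force: [0.2, -0.6, 0.2]
gripper_width: 0.0585
gripper_force: 0.0
```

Emit:
carry_out:
  deltas:
    - [0.67,[0,0,0],[0,0,0]]
    - [0.67,[0,0,0],[0,0,0]]

```text
time_s: 18.15
tcp_pos: [0.6499, 0.1685, 0.1123]
eef_rot: [180.0, -0.0, 39.9]
contact_force: [0.0, 0.2, 0.5]
gripper_width: 0.0588
gripper_force: 0.0
```

```bash
python3 g.py 651,169,20,40; python3 - <<'E'
from m import *
p,d,c=cap("scene"); clusters("scene",p,d,c,x=(.4,.72),y=(-.35,.45)); cv2.imwrite("pics/s5.png",cv2.resize(p[150:300,210:510,::-1],None,fx=2.6,fy=2.6,interpolation=cv2.INTER_CUBIC))
E
```

```text
18.15 [649.9 168.5 112.3] [ 1.800e+02 -2.000e-02  3.994e+01] w 0.0588 gf 0.0 [0.  0.2 0.5]
651,169,20,40 shift [ 1.2  0.3 92.3] rz -0.001
scene px [342.8 222.8] n 143 ztop 24.2 c 500.9 -4.2 sz 97 21 ang 2.7 mean [503.5  -4.4]
scene px [254.5 240.7] n 667 ztop 44.4 c 532.2 -267.1 sz 41 154 ang 73.6 mean [ 536.4 -267.9]
scene px [422.3 230.6] n 124 ztop 41.8 c 588.8 210.5 sz 20 39 ang 13.9 mean [590.1 212.1]
scene px [414.  246.7] n 447 ztop 42.4 c 648.6 165.5 sz 76 47 ang 40.1 mean [649.4 165.2]
scene px [453.8 241.1] n 86 ztop 47.4 c 652.9 282.1 sz 20 21 ang 76.2 mean [654.  281.1]
scene px [281.3 255. ] n 444 ztop 47.8 c 606.5 -199.7 sz 37 112 ang 75.6 mean [ 610.2 -201.8]
```

View pics/s5.png

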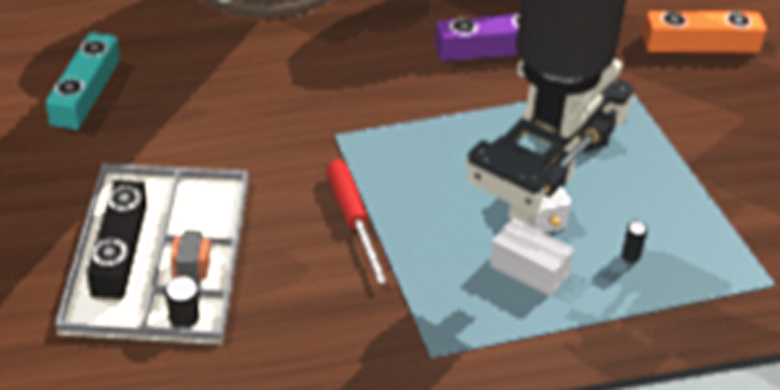

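The transformer and capacitor stand in their cells. The gripper is over the finned heat sink, with its fingers clear of the tuner stub. Gripping.

Emit:
carry_out:
  deltas:
    - [0.67,[1.2,0,35],[0,0,0]]
    - [0.67,[1.2,0,65],[0,0,0]]
    - [0.67,[1.2,0,85],[0,0,0]]
    - [0.67,[1.2,0,92.3],[0,0,0]]
    - [0.67,[1.2,0,92.3],[0,0,0]]
    - [0.4,[1.2,0,92.3],[0,0,0]]
    - [0.3,[1.2,0,92.3],[0,0,0]]
    - [0.3,[1.2,0,92.3],[0,0,0]]
    - [0.3,[1.2,0,92.3],[0,0,0]]
    - [0.3,[1.2,0,92.3],[0,0,0]]
  squeeze: 25

```text
time_s: 19.2
tcp_pos: [0.6515, 0.1705, 0.0212]
eef_rot: [180.0, -0.1, 40.0]
contact_force: [-2.1, 1.5, 6.7]
gripper_width: 0.0394
gripper_force: 25.0
```

```bash
python3 g.py 491,-165,125,-16
```

```text
19.2 [651.5 170.5  21.2] [ 1.7997e+02 -1.2000e-01  4.0030e+01] w 0.0394 gf 25.0 [-2.1  1.5  6.7]
491,-165,125,-16 shift [-338.7  153.7 -103.8] rz 0.978
```

Emit:
carry_out:
  deltas:
    - [0.3,[0,0,-35],[0,0,0]]
    - [0.3,[0,0,-80],[0,0,0]]
    - [0.3,[-25,11,-104],[0,0,0.07]]
    - [0.3,[-63,29,-104],[0,0,0.18]]
    - [0.3,[-101,46,-104],[0,0,0.29]]
    - [0.3,[-139,63,-104],[0,0,0.4]]
    - [0.3,[-177,80,-104],[0,0,0.51]]
    - [0.3,[-215,97,-104],[0,0,0.62]]
    - [0.3,[-253,115,-104],[0,0,0.73]]
    - [0.3,[-291,132,-104],[0,0,0.84]]
    - [0.3,[-322,146,-104],[0,0,0.94]]
    - [0.3,[-338.7,153.7,-104],[0,0,0.978]]

```text
time_s: 20.4
tcp_pos: [0.4882, -0.1674, 0.1238]
eef_rot: [180.0, 0.0, -16.4]
contact_force: [0.8, 0.4, -1.7]
gripper_width: 0.0398
gripper_force: 25.0
```

Emit:
carry_out:
  deltas:
    - [0.3,[0,0,0],[0,0,0]]
    - [0.3,[0,0,0],[0,0,0]]
    - [0.3,[0,0,0],[0,0,0]]

```text
time_s: 20.7
tcp_pos: [0.4905, -0.165, 0.1238]
eef_rot: [-180.0, -0.0, -16.0]
contact_force: [-0.1, 0.2, -1.4]
gripper_width: 0.0397
gripper_force: 25.0
```

```bash
python3 g.py 491,-165,22.5,-16; python3 - <<'E'
from h import *
p,d,c=cap("scene"); cv2.imwrite("pics/s6.png",cv2.resize(p[150:300,210:360,::-1],None,fx=4,fy=4,interpolation=cv2.INTER_CUBIC))
E
```

```text
20.7 [ 490.5 -165.   123.8] [-1.7999e+02 -1.0000e-02 -1.5970e+01] w 0.0397 gf 25.0 [-0.1  0.2 -1.4]
491,-165,22.5,-16 shift [ 5.000e-01 -1.000e-01  1.013e+02] rz 0.0
```

View pics/s6.png

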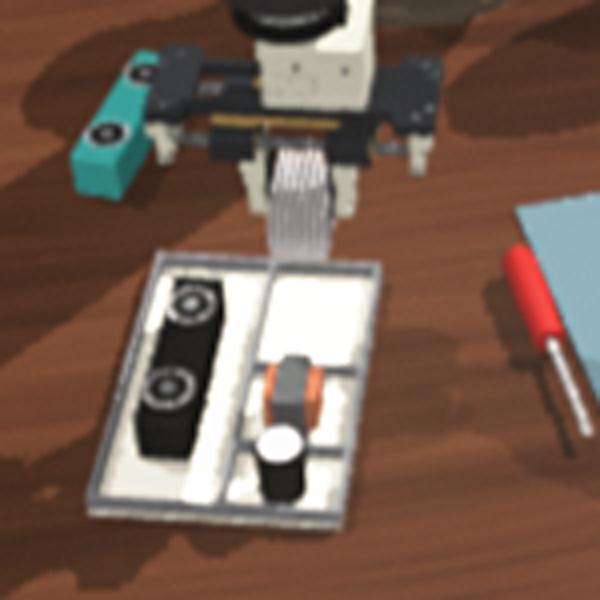

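The heat sink is held upright and aligned over the widest cell. Lowering and releasing it.

Emit:
carry_out:
  deltas:
    - [0.3,[0.5,0,35],[0,0,0]]
    - [0.3,[0.5,0,68],[0,0,0]]
    - [0.3,[0.5,0,89],[0,0,0]]
    - [0.3,[0.5,0,98],[0,0,0]]
    - [0.3,[0.5,0,101.3],[0,0,0]]
    - [0.3,[0.5,0,101.3],[0,0,0]]
    - [0.3,[0.5,0,101.3],[0,0,0]]
    - [0.5,[0.5,0,101.3],[0,0,0]]
    - [0.62,[0.5,0,101.3],[0,0,0]]
    - [0.62,[0.5,0,101.3],[0,0,0]]
    - [0.62,[0.5,0,55],[0,0,0]]
    - [0.62,[0.5,0,5],[0,0,0]]

```text
time_s: 21.95
tcp_pos: [0.4892, -0.1657, 0.1186]
eef_rot: [179.9, 0.2, -16.0]
contact_force: [2.4, -0.3, -0.2]
gripper_width: 0.0541
gripper_force: 0.0
```

Emit:
carry_out:
  deltas:
    - [0.65,[-20,-40,-40],[0,0,0]]
    - [0.65,[-40,-80,-80],[0,0,0]]
    - [0.65,[-60,-120,-100],[0,0,0]]
    - [0.65,[-60,-160,-100],[0,0,0]]
    - [0.65,[-60,-200,-100],[0,0,0]]
    - [0.65,[-60,-200,-100],[0,0,0]]
    - [0.65,[-60,-200,-100],[0,0,0]]

```text
time_s: 22.65
tcp_pos: [0.4881, 0.0441, 0.2188]
eef_rot: [180.0, 0.0, -15.9]
contact_force: [-0.4, -1.1, 0.1]
gripper_width: 0.0569
gripper_force: 0.0
```

```bash
python3 g.py; python3 - <<'E'
from m import *
p,d,c=cap("scene"); clusters("scene",p,d,c,x=(.4,.72),y=(-.35,.45)); cv2.imwrite("pics/s7.png",cv2.resize(p[150:300,210:510,::-1],None,fx=2.6,fy=2.6,interpolation=cv2.INTER_CUBIC))
p,d,c=cap("top"); cv2.imwrite("pics/t7.png",cv2.resize(p[110:220,190:400,::-1],None,fx=3.8,fy=3.8,interpolation=cv2.INTER_CUBIC))
E
```

```text
22.65 [488.1  44.1 218.8] [ 1.80e+02  1.00e-02 -1.59e+01] w 0.0569 gf 0.0 [-0.4 -1.1  0.1]
scene px [432.8 193.9] n 329 ztop 42.9 c 438.5 301.5 sz 83 42 ang 9.1 mean [439.7 299.9]
scene px [342.6 222. ] n 128 ztop 25.0 c 502.5 -5.0 sz 96 25 ang 3.9 mean [500.6  -4.3]
scene px [417.  224.1] n 386 ztop 43.4 c 559.1 204.9 sz 82 43 ang 6.4 mean [561.4 204.7]
scene px [287.1 225. ] n 305 ztop 42.9 c 491.4 -168.6 sz 40 82 ang 74.0 mean [ 492.1 -168.8]
scene px [254.5 240.8] n 666 ztop 44.7 c 531.6 -267.4 sz 40 155 ang 74.3 mean [ 537.4 -268.3]
scene px [453.9 241.2] n 87 ztop 47.4 c 653.2 281.6 sz 20 20 ang 67.7 mean [654. 281.]
scene px [281.4 254.9] n 439 ztop 47.8 c 607.7 -202.4 sz 36 114 ang 74.2 mean [ 611.1 -201.9]
```

View pics/s7.png

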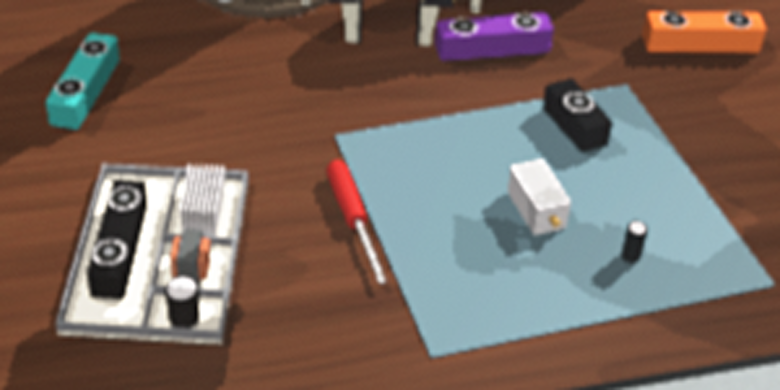

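View pics/t7.png

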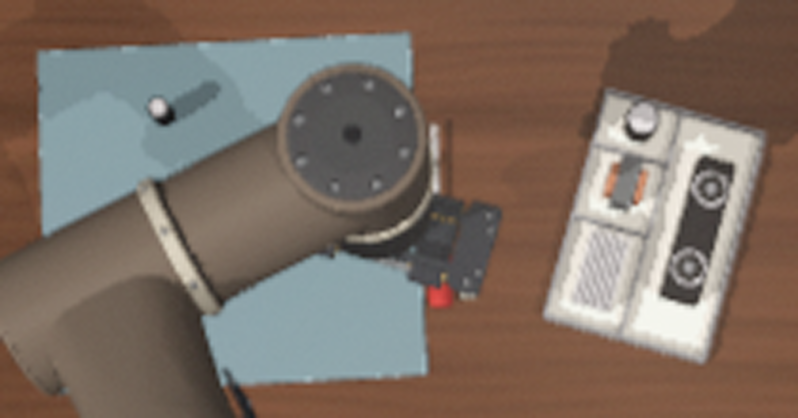

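All four parts are in their compartments: capacitor (640,118), transformer (627,183), heat sink (605,270) and speaker (697,230) in the crop. One last height check on each top.

```bash
python3 - <<'E'
from h import *
Z=[world(*cap("scene")[1:]) for _ in range(4)]; W=np.median(Z,0)
for n,x,y,rad in(("tr",576,-192,16),("cap",643,-211,12),("hs",487,-168,15),("sp",529,-267,20)):
    m=(np.hypot(W[...,0]*1000-x,W[...,1]*1000-y)<rad)&(W[...,2]>.035); P=W[m]; A=np.c_[P[:,:2]-P[:,:2].mean(0),np.ones(len(P))]
    print(n,m.sum(),(np.percentile(P[:,2],[20,50,90])*1000).round(1),np.linalg.lstsq(A,P[:,2],rcond=None)[0].round(3))
E
```

```text
tr 74 [42.2 43.7 45.2] [-0.026 -0.072  0.043]
cap 52 [47.  47.8 49.1] [-0.019 -0.023  0.048]
hs 36 [37.4 40.8 42.7] [ 0.042 -0.027  0.04 ]
sp 108 [41.  41.8 43.6] [0.012 0.007 0.042]
```

```bash
python3 -c "from plant import r; print(r.close_job())"
```

```text
the job is handed in; nothing more can be done
None
```

I handed the job in at about 23 s of the 102 s allowed: by the final images, the speaker, heat sink, transformer and fat capacitor stand upright and flat in their own compartments, and the look-alikes and screwdriver sit where they started (I never went near the multimeter and didn't re-measure it); no verdict came back.

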